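# Check canopy-pole sleeves on a gauge pin

### The arm

A 6-joint arm with a two-finger parallel gripper is mounted at the origin on the work surface. World frame = base frame: x ahead of the robot, y to its left, z up, the work surface at z = 0. Lengths are in m, angles in rad, forces in N, time in s.
With the tool pointing down it reaches from about 0.35 to 0.975 m from the base axis. Payload 7.1 kg.
Tool frame: the origin (TCP) lies at the very end of the fingers, on their centre line; the grasp point (between the pads) lies 19 mm behind it; z points along the fingers, y is the line along which they close (so a half turn about z gives the same grasp; the last joint's range is limited). The gripper opens to 88 mm and grips with 3 to 60 N. Pads are 20 mm wide; open, the fingers measure 115 mm over their backs; the gripper's body (75 mm by 178 mm) begins 61 mm behind the grasp point.
Start: joints at [1.294, 0.423, 1.63, -0, 1.089, -0.019], TCP at [0.159, 0.604, 0.198] pointing down, gripper open.
Joint ranges: [-3, 3], [-0.9, 2.11], [0.09, 2.58], [-1.31, 4.45], [0.11, 2.69], [-2.54, 2.54]. Speed limits (rad/s): [2.39, 2.39, 3.01, 3.14, 3.14, 3.14].

### API

Orientations are given as a unit quaternion [w, x, y, z].
In Python, from bench import * gives the robot as it stands.
- The arm moves only by the tool play_rows, never from a script. Its argument "moves" is a list of rows, each an object with "dp": the shift along the tool's x, y, z in m, a list of three; "twist": the turn, a rotation vector about the tool's x, y, z in degrees, a list of three. A call has 1 to 5 rows; each row is the pose to reach, as a shift and turn from the pose commanded when the call began, along the tool's axes at that moment; what a row does not reach only later rows make up. A row lasts 1/12 s, in which the tool goes at most 41.7 mm and 7.16 degrees, less where a joint would pass 70% of its speed; a pose out of reach is approached as far as the arm can. A call with a gripper value outside its range is refused whole. "hand" is the opening, from -1 (shut) to 1 (fully open), set as the call begins (left out, the last holds). The fingers move at their own pace and stop on an object; the grip force is fixed at half the most. Time passes only in rows, so rows that repeat a pose let the fingers close. It gives the time, the measured TCP pose, the force, the opening and the grip force at its end, in the units of the state.
- get_obs(): the state, without advancing time (a new reading comes with each control period).
- camera(name): name is "side" or "top" or "wrist"; returns (picture, depth): 420x560x3 uint8, red, green, blue; 420x560 float32, m along the optical axis (not along the pixel's ray), 0 where there is no reading.
- calibration(name): a dict with "mtx" (3x3 intrinsics, pixels), "camera_from_world" (4x4, takes a point from world to camera coordinates); the wrist camera has in their place "tool_from_camera" (4x4, takes a point from camera to tool coordinates, whose origin is the TCP and whose axes are the flange's). Camera axes: x right, y up, looking along -z (the intrinsics and any distortion apply to the point x, -y, -z); pixel columns grow to the right and rows downward; lengths in m; the calibration is good to about 2 mm. The wrist camera is an equidistant fisheye: a pixel r from the principal point sees the ray r / f radians off the axis. A picture is of the moment at which its call begins: read the wrist's pose just before it. calibration takes no time and is no camera call.
- sign_off(): hands the job in; it is judged then, once.
The state is a dict: "time_s": time; "qpos": joint angles; "qvel": joint speeds; "joint_torque": joint torques, N m; "ee_pos": TCP position; "tcp_rot": TCP orientation; "force": force on the tool from outside, world axes, zero at the start; "torque": the same for the moment, N m; "grip_width": finger opening in m; "gripper_force": force on a finger pad.
Only numpy, scipy, OpenCV 4.12 (cv2) and the standard library are available. Lean on these libraries where they do the work, as an engineer would, in place of code of your own. Each camera call takes 0.05 s, during which the arm holds its last target. There are 200 camera calls.

### The job

The two aluminium canopy-pole sleeves on the plywood rack look alike, but one still has a broken pole stub stuck inside. Find out which by sliding them onto the level gauge pin, gently and without forcing: lay the sleeve that slides fully home against the gauge's block (let it rest there a moment) flat in the rectangular tray, and the one that stops short flat in the round tray. Leave the other things on the table alone.

Things in the scene. Friction and masses are not known exactly. Their poses are not given: they have to be found in the camera images.
- slot_1 (a point): middle of the sleeve lying in the first slot at the start (within 4 mm along the slot), on its axis, 20 mm above the rack's board. Slot and sleeve run along this point's x; z is up. It stays with the rack. A sleeve: aluminium tube 110 mm long, 40 mm outside diameter, about 0.2 kg, the same from both ends, with a 31 mm bore in each end
- slot_2 (a point): the same for the second slot, 120 mm away, parallel to the first. Which sleeve lies in which slot changes: the good one's bores are 51 mm deep, the other's, blocked by the stub, only 25 mm
- rack: plywood board 150 x 230 x 10 mm fixed on the table, with low wooden cleats (8 mm tall, up to 26 mm either side of each sleeve's axis, 35 to 49 mm from the sleeve's middle) that keep the two sleeves from rolling. Origin at the centre of its underside; slots along x, at y = +60 and -60 mm
- gauge: fixed steel gauge: foot plate 100 x 100 x 12 mm and an upright grey block 60 mm wide, 30 mm thick, top 110 mm above the table. Origin on the table under the middle of the block's front face; the level pin sticks out of that face along the gauge's -x axis
- pin_root (a point): centre of the pin where it leaves the block's front face, 80 mm above the table; a sleeve's end face touches the block here when it is fully home. x axis points into the block, along the direction in which a sleeve is pushed on
- pin_tip (a point): free end of the pin on its axis, 45 mm from the root. The pin has 26 mm diameter with a tapered nose (12 mm diameter at the end, 10 mm long)
- long_tray: rectangular open plastic tray fixed on the table, 170 mm (x) x 130 mm (y), 24 mm tall, walls and floor 4 mm. Origin at the centre of its underside. For the sleeve that goes fully home
- round_tray: round open plastic tray fixed on the table, 170 mm across, 24 mm tall, walls and floor 4 mm. Origin at the centre of its underside. For the sleeve that stops short
- thread_cone: standing cone of thread, 66 mm wide at the foot, 150 mm tall; origin at the centre of its foot; leave it alone
- marker: marker pen 130 mm long, 16 mm thick, lying along its x axis; origin at the middle of its underside; leave it alone
- wax_block: white block of seam wax 60 x 35 x 14 mm; origin at the centre of its underside; leave it alone
- rivet_jar: closed clear jar, 66 mm across, 85 mm tall; origin at the centre of its foot; leave it alone
- screwdriver: screwdriver lying along its x axis, about 200 mm long; leave it alone
Mind the look-alikes: they are no part of the job. What is shaped like the round_tray but blue is not meant.

How it is judged:
On the way:
1. the sleeve that fits is fully home on the gauge pin: its end within 5 mm of the block's face, for 0.2 s (x of sleeve_a_c0 in the frame of pin_root above -0.06 m and y of sleeve_a_c0 in the frame of pin_root between -0.007 and 0.007 m and z of sleeve_a_c0 in the frame of pin_root between -0.007 and 0.007 m), for 0.2 s.
At the end, for the whole second after the job is handed in: the sleeve that fits lies flat on the floor of the rectangular tray (its middle within 50 mm of the tray's middle along each side and below 30 mm), the sleeve that stops short lies flat on the floor of the round tray (its middle within 50 mm of the tray's middle and below 30 mm) (x of sleeve_a_c0 in the frame of long_tray between -0.05 and 0.05 m and y of sleeve_a_c0 in the frame of long_tray between -0.05 and 0.05 m and height (world z) of each of sleeve_a_c0, sleeve_b_c0 below 0.03 m and horizontal distance between sleeve_b_c0 and round_tray below 0.05 m); the robot touches nothing.
It fails at once if the gauge is forced: a contact force of more than 40 N on it (contact force between gauge and anything else above 40 N).
It fails at once if another thing on the table is moved by more than 30 mm (distance of any of thread_cone, marker, wax_block, rivet_jar, shears_c0, screwdriver from where it was at the start of the episode above 0.03 m).
It also fails if it takes over 72 s, if anything falls off the work surface, if the arm or the gripper's body presses on something with over 40 N, if the wrist force passes 120 N, or if a joint passes its speed limit or range.

## Working session

There is one attempt and no reset: what is moved stays moved. The work goes in short steps, Python scripts to look and compute and a tool call to move; the robot and the scene stay as the last step left them, time stands still between calls to the robot, and variables do not carry over. Pictures are saved under pics/ and viewed, at most 10 in all, crops included, and the job is handed in when it is done.

Besides the shell and the picture viewer there is one more tool, called after "Call:" as a command line: name --argument value ..., lists and objects as JSON in quotes. play_rows: Moves the arm, as the interface text tells. Its arguments: {"type":"object","properties":{"moves":{"type":"array"},"hand":{"type":"number"}},"required":["moves"]}

```bash
mkdir -p pics; ls
python3 - <<'E'
from bench import *
import cv2,numpy as np
for n in("top","side"):
    p,d=camera(n); np.savez(f"{n}.npz",p=p,d=d); cv2.imwrite(f"pics/{n}0.png",p[:,:,::-1])
    c=calibration(n); print(n,c)
print(get_obs())
E
```

```text
pics
top {'mtx': array([[494.80892881,   0.        , 283.42868256],
       [  0.        , 494.80892881, 205.44097161],
       [  0.        ,   0.        ,   1.        ]]), 'camera_from_world': array([[-0.01672454, -0.99980673,  0.01033442,  0.08856572],
       [ 0.99596461, -0.015747  ,  0.08835452, -0.50272378],
       [-0.08817471,  0.01177041,  0.99603548, -1.34957765],
       [ 0.        ,  0.        ,  0.        ,  1.        ]])}
side {'mtx': array([[420.76714727,   0.        , 290.42760214],
       [  0.        , 420.76714727, 212.85925203],
       [  0.        ,   0.        ,   1.        ]]), 'camera_from_world': array([[ 0.73687033, -0.67597558,  0.00889559, -0.32274049],
       [ 0.37515305,  0.41982412,  0.82644292, -0.30210692],
       [-0.56238981, -0.60564406,  0.56295024, -0.7796323 ],
       [ 0.        ,  0.        ,  0.        ,  1.        ]])}
{'time_s': 0.1, 'qpos': array([ 1.29405270e+00,  4.23755580e-01,  1.63057235e+00, -2.03068021e-05,
        1.08860720e+00, -1.89846909e-02]), 'qvel': array([-0.00138131, -0.00321949, -0.00043733,  0.0009324 ,  0.00016841,
        0.00126228]), 'joint_torque': array([-1.25339029e-03, -5.45611882e+01, -2.74322301e+01,  6.44068583e-02,
        1.88247801e-02, -6.21368940e-05]), 'ee_pos': array([0.15915184, 0.60386256, 0.19700117]), 'tcp_rot': array([-8.99960507e-05,  1.28518282e-01,  9.91706913e-01, -6.65236432e-04]), 'force': array([-0.70278478,  0.32533749, -0.03234294]), 'torque': array([0.02752553, 0.02811963, 0.03220483]), 'gripper_force': 0.0, 'grip_width': 0.08776987810242842}
```

View pics/top0.png

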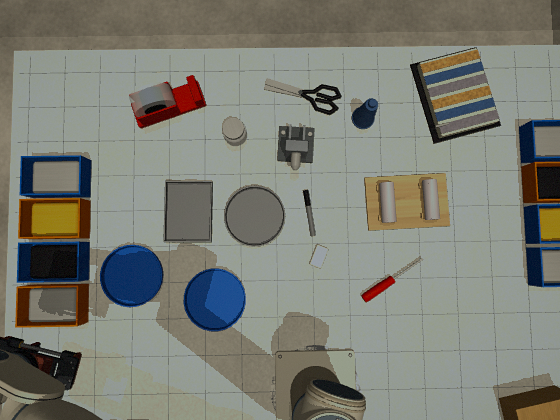

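View pics/side0.png

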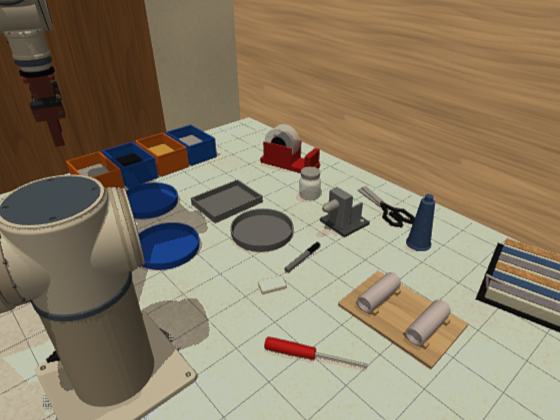

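The top view (x points up, y points left) shows:
- the gauge at (296,143), with its pin pointing toward the robot
- the grey rectangular tray at (188,211) and the grey round tray at (254,214)
- the rack at (407,201), with sleeves at (387,202) and (430,199)

The side view agrees. Next I'll measure these positions.

```bash
cat > h.py <<'E'
from bench import *
import cv2,numpy as np
def cloud(n,p=None,d=None):
    c=calibration(n);K=c["mtx"];M=c["camera_from_world"]
    v,u=np.mgrid[0:420,0:560]
    X=np.stack([(u-K[0,2])/K[0,0]*d,-(v-K[1,2])/K[1,1]*d,-d],-1)
    return (X-M[:3,3])@M[:3,:3]
def load(n):
    z=np.load(f"{n}.npz");return z["p"],cloud(n,d=z["d"]),z["d"]
def rect(P):
    r=cv2.minAreaRect((P[:,:2]*1000).astype(np.float32).reshape(-1,1,2));return np.round(r[0],1),np.round(r[1],1),round(r[2],2)
E
python3 - <<'E'
from h import *
p,X,d=load("top")
hsv=cv2.cvtColor(p,cv2.COLOR_RGB2HSV)
def box(a,b,c,e,Y=X):
    m=np.zeros((420,560),bool);m[b:e,a:c]=1;return m&(d>0)
def rep(name,m,Y=X):
    P=Y[m];print(name,m.sum(),rect(P),"med",np.median(P,0).round(4),"z",np.percentile(P[:,2],[2,50,98]).round(4))
rep("table",box(330,230,350,245))
for nm,b in(("s1",(372,172,402,228)),("s2",(415,172,447,228))):
    m=box(*b)&(X[...,2]>0.03);rep(nm,m)
    P=X[m]; 
    for x0 in np.arange(P[:,0].min(),P[:,0].max(),.02):
        q=P[(P[:,0]>=x0)&(P[:,0]<x0+.02)]; print("  ",x0.round(3),(q[:,1].min()/2+q[:,1].max()/2).round(4),q[:,2].max().round(4),len(q))
rep("rack",box(355,165,460,235)&(X[...,2]>0.005))
rep("blocktop",box(270,115,325,180)&(X[...,2]>0.1))
rep("pin",box(270,115,325,180)&(X[...,2]>0.07)&(X[...,2]<0.098))
rep("foot",box(270,115,325,180)&(X[...,2]>0.006)&(X[...,2]<0.02))
rep("ltray",box(160,175,218,246)&(X[...,2]>0.018))
rep("rtray",box(221,180,290,250)&(X[...,2]>0.018))
ps,Xs,ds=load("side")
d=ds
P=Xs[ds>0]
for nm,c,r,lo,hi in(("block",(0.66,0.06),.08,.1,.12),):
    pass
def reg(x0,x1,y0,y1,z0,z1):
    m=(ds>0)&(Xs[...,0]>x0)&(Xs[...,0]<x1)&(Xs[...,1]>y0)&(Xs[...,1]<y1)&(Xs[...,2]>z0)&(Xs[...,2]<z1);return m
a=np.median(X[box(270,115,325,180)&(X[...,2]>0.1)],0);print(a)
rep("S block",reg(a[0]-.08,a[0]+.08,a[1]-.06,a[1]+.06,.1,.13),Xs)
rep("S pin",reg(a[0]-.1,a[0]-.02,a[1]-.025,a[1]+.025,.06,.1),Xs)
E
```

```text
table 297 (array([414.8, -75.9]), array([54.8, 39.4]), 89.04) med [ 4.147e-01 -7.470e-02  4.000e-04] z [-0.0045  0.0004  0.0066]
s1 575 (array([ 508.4, -205.8]), array([109.8,  39.3]), 2.73) med [ 0.5071 -0.2033  0.0457] z [0.0327 0.0457 0.0532]
   0.453 -0.2081 0.0544 104
   0.473 -0.2067 0.0526 106
   0.493 -0.2063 0.0537 107
   0.513 -0.2051 0.0553 103
   0.533 -0.2035 0.0553 102
   0.553 -0.2037 0.0533 53
s2 581 (array([ 514.3, -325.7]), array([110.3,  40.1]), 2.21) med [ 0.5135 -0.3217  0.0456] z [0.0323 0.0456 0.0528]
   0.459 -0.3273 0.0549 108
   0.479 -0.3265 0.0528 99
   0.499 -0.3255 0.055 107
   0.519 -0.3246 0.0538 108
   0.539 -0.3237 0.055 103
   0.559 -0.3231 0.0524 56
rack 4283 (array([ 517.5, -268.2]), array([292.9, 195.4]), 89.07) med [ 0.5095 -0.2651  0.0115] z [0.0055 0.0115 0.0511]
blocktop 264 (array([652.1,  45.9]), array([57.8, 33.7]), 89.16) med [0.653  0.0457 0.1101] z [0.1024 0.1101 0.1163]
pin 187 (array([618.3,  46.3]), array([58.8, 46.9]), 87.45) med [0.6232 0.0483 0.0901] z [0.0738 0.0901 0.0965]
foot 782 (array([669.9,  37.7]), array([149.9, 181.6]), 89.18) med [0.6925 0.0441 0.0121] z [0.0062 0.0121 0.0184]
ltray 336 (array([492.5, 345.6]), array([131.8, 169.2]), 88.62) med [0.5083 0.3415 0.0237] z [0.0183 0.0237 0.0297]
rtray 303 (array([476.6, 162.2]), array([166. , 166.5]), 89.08) med [0.4827 0.1657 0.0239] z [0.0184 0.0239 0.0294]
[0.65229937 0.04597065 0.11022271]
S block 209 (array([655.3,  42.9]), array([60.9, 32.3]), 86.65) med [0.6501 0.0386 0.111 ] z [0.1007 0.111  0.1136]
S pin 129 (array([614.4,  45.6]), array([23.2, 37.2]), 85.19) med [0.6101 0.0411 0.0886] z [0.0755 0.0886 0.0961]
```

```bash
cat >> h.py <<'E'
from scipy.spatial.transform import Rotation as R
def pose():
    o=get_obs();q=o["tcp_rot"];return np.array(o["ee_pos"]),R.from_quat([q[1],q[2],q[3],q[0]]),o
def down(yaw):  # tool z down, tool y at yaw (deg, world)
    a=np.radians(yaw);y=np.array([np.cos(a),np.sin(a),0]);z=np.array([0,0,-1.]);x=np.cross(y,z)
    return R.from_matrix(np.stack([x,y,z],1))
def go(pos,yaw,note=""):
    p,r,o=pose();t=down(yaw);D=np.array(pos)-p
    print(note,"dp",r.inv().apply(D).round(4),"twist",(r.inv()*t).as_rotvec(degrees=True).round(2),"| dp in target frame",t.inv().apply(D).round(4))
    return o
E
python3 - <<'E'
from h import *
c=calibration("wrist");print(c)
go([.56,.046,.26],92)
go([.508,-.2055,.1],92.5)
print(get_obs()["time_s"])
E
```

```text
{'mtx': array([[325.1922621 ,   0.        , 272.36080468],
       [  0.        , 325.1922621 , 211.58452635],
       [  0.        ,   0.        ,   1.        ]]), 'tool_from_camera': array([[-1.90786784e-04,  9.68547437e-01,  2.48828910e-01,
         6.78899360e-02],
       [ 9.99999942e-01,  1.14703779e-04,  3.20263115e-04,
        -4.62778220e-04],
       [ 2.81648403e-04,  2.48828957e-01, -9.68547403e-01,
        -1.86676962e-01],
       [ 0.00000000e+00,  0.00000000e+00,  0.00000000e+00,
         1.00000000e+00]])}
 dp [-0.5298 -0.4373 -0.0624] twist [-8.000e-02 -1.000e-02 -1.677e+01] | dp in target frame [-0.3811 -0.5715 -0.063 ]
 dp [-0.5436 -0.6936  0.0979] twist [-8.000e-02 -1.000e-02 -1.727e+01] | dp in target frame [-0.3132 -0.8238  0.097 ]
0.1
```

Call:
play_rows --moves '[{"dp":[-0.03,-0.025,-0.004],"twist":[0,0,-6]},{"dp":[-0.06,-0.05,-0.008],"twist":[0,0,-12]},{"dp":[-0.09,-0.075,-0.012],"twist":[0,0,-16.8]},{"dp":[-0.12,-0.1,-0.015],"twist":[0,0,-16.8]},{"dp":[-0.15,-0.125,-0.018],"twist":[0,0,-16.8]}]'

```text
time_s: 0.52
ee_pos: [0.2729, 0.4435, 0.2155]
tcp_rot: [-0.0, -0.018, 1.0, -0.0]
force: [1.0, -0.1, -0.1]
grip_width: 0.0879
gripper_force: 0.0
```

Call:
play_rows --moves '[{"dp":[-0.022,-0.034,-0.004]},{"dp":[-0.044,-0.068,-0.008]},{"dp":[-0.066,-0.102,-0.012]},{"dp":[-0.088,-0.136,-0.016]},{"dp":[-0.11,-0.17,-0.02]}]'

```text
invalid input at $.moves[0]: expected keys dp, twist
```

Call:
play_rows --moves '[{"dp":[-0.022,-0.034,-0.004]},{"dp":[-0.044,-0.068,-0.008]},{"dp":[-0.066,-0.102,-0.012]},{"dp":[-0.088,-0.136,-0.016]},{"dp":[-0.11,-0.17,-0.02]}]'

```text
invalid input at $.moves[0]: expected keys dp, twist
```

Call:
play_rows --moves '[{"dp":[-0.022,-0.034,-0.003]},{"dp":[-0.053,-0.069,-0.005]},{"dp":[-0.053,-0.069,-0.005]},{"dp":[-0.053,-0.069,-0.005]}]'

```text
invalid input at $.moves[0]: expected keys dp, twist
```

Call:
play_rows --moves '[{"dp":[-0.022,-0.034,-0.004],"twist":[0,0,0]},{"dp":[-0.044,-0.068,-0.008],"twist":[0,0,0]},{"dp":[-0.066,-0.102,-0.012],"twist":[0,0,0]},{"dp":[-0.088,-0.136,-0.016],"twist":[0,0,0]},{"dp":[-0.11,-0.17,-0.02],"twist":[0,0,0]}]'

```text
time_s: 0.93
ee_pos: [0.389, 0.2774, 0.2358]
tcp_rot: [-0.0, -0.018, 1.0, -0.0]
force: [0.9, 1.1, -0.3]
grip_width: 0.088
gripper_force: 0.0
```

Call:
play_rows --moves '[{"dp":[-0.022,-0.034,-0.004],"twist":[0,0,0]},{"dp":[-0.044,-0.068,-0.008],"twist":[0,0,0]},{"dp":[-0.066,-0.102,-0.012],"twist":[0,0,0]},{"dp":[-0.088,-0.136,-0.016],"twist":[0,0,0]},{"dp":[-0.11,-0.17,-0.02],"twist":[0,0,0]}]'

```text
time_s: 1.35
ee_pos: [0.5049, 0.1112, 0.2558]
tcp_rot: [-0.0, -0.018, 1.0, 0.0]
force: [-0.1, -0.7, -0.3]
grip_width: 0.0879
gripper_force: 0.0
```

Call:
play_rows --moves '[{"dp":[-0.022,-0.034,-0.003],"twist":[0,0,0]},{"dp":[-0.053,-0.069,-0.005],"twist":[0,0,0]},{"dp":[-0.053,-0.069,-0.005],"twist":[0,0,0]},{"dp":[-0.053,-0.069,-0.005],"twist":[0,0,0]}]'

```text
time_s: 1.68
ee_pos: [0.5608, 0.0443, 0.2602]
tcp_rot: [-0.0, -0.016, 1.0, -0.0]
force: [-0.1, 0.1, -0.5]
grip_width: 0.0879
gripper_force: 0.0
```

```bash
cat >> h.py <<'E'
def wrist(name):
    p,r,o=pose(); im,d=camera("wrist"); np.savez(name+".npz",p=im,d=d,t=p,r=r.as_matrix()); cv2.imwrite(f"pics/{name}.png",im[:,:,::-1])
def wcloud(name):
    z=np.load(name+".npz");c=calibration("wrist");K=c["mtx"];T=c["tool_from_camera"];d=z["d"]
    v,u=np.mgrid[0:420,0:560];a=(u-K[0,2])/K[0,0];b=(v-K[1,2])/K[1,1];th=np.hypot(a,b)+1e-9
    s=np.tan(th)/th
    X=np.stack([a*s*d,-b*s*d,-d],-1)@T[:3,:3].T+T[:3,3]
    return z["p"],X@z["r"].T+z["t"],d
E
python3 - <<'E'
from h import *
wrist("w1")
p,X,d=wcloud("w1"); print(pose()[0])
z=X[...,2];ok=(d>0)&(abs(X[...,1]-.046)<.06)&(abs(X[...,0]-.65)<.12)
def rep(n,m): P=X[m];print(n,m.sum(),rect(P),np.median(P,0).round(4),np.percentile(P,[1,99],0).round(4).tolist())
rep("block",ok&(z>.104)&(z<.116)); m=ok&(z>.07)&(z<.097)&(X[...,0]<.633);rep("pin",m)
P=X[m]
for x0 in np.arange(.59,.635,.006):
    q=P[(P[:,0]>=x0)&(P[:,0]<x0+.006)]
    if len(q):print(x0.round(3),len(q),((q[:,1].min()+q[:,1].max())/2).round(4),np.ptp(q[:,1]).round(4),np.percentile(q[:,2],95).round(4))
E
```

```text
[0.55948538 0.04560816 0.25996481]
block 1268 (array([655.8,  42.9]), array([60.8, 30.1]), 85.53) [0.6541 0.0428 0.1096] [[0.6399, 0.0131, 0.1047], [0.6708, 0.0723, 0.1114]]
pin 671 (array([614.7,  45.9]), array([25.8, 37.9]), 85.85) [0.6139 0.0457 0.0899] [[0.5961, 0.0325, 0.0771], [0.6323, 0.0581, 0.094]]
0.59 3 0.0445 0.0023 0.0812
0.596 107 0.0459 0.0186 0.089
0.602 127 0.0466 0.0249 0.0927
0.608 100 0.0461 0.0258 0.0933
0.614 107 0.0457 0.025 0.0934
0.62 109 0.0453 0.0261 0.0935
0.626 102 0.045 0.0253 0.0934
0.632 16 0.0444 0.0238 0.0931
```

View pics/w1.png

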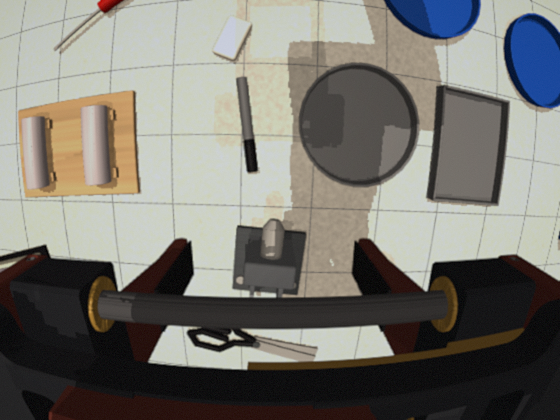

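The wrist view shows the pin at (272,235), the block at (270,275), the sleeves at (97,145) and (35,150), the round tray at (358,125) and the rectangular tray at (468,145). The gauge is turned about -4°. I'll measure the sleeves and trays from this same frame.

Run:
```python
from h import *
p,X,d=wcloud("w1");z=X[...,2]
v,u=np.mgrid[0:420,0:560]
def rep(n,m): P=X[m];print(n,m.sum(),rect(P),np.median(P,0).round(4),np.percentile(z[m],[5,95]).round(4))
b=lambda a,c,e,f:(d>0)&(u>a)&(u<e)&(v>c)&(v<f)
rep("s1",b(70,90,120,200)&(z>.03)&(z<.06));rep("s2",b(15,105,55,200)&(z>.03)&(z<.06))
rep("rt",b(290,55,425,195)&(z>.018)&(z<.03));rep("lt",b(426,80,515,215)&(z>.018)&(z<.03))
go([.508,-.2055,.1],92.5,"s1"); go([.5145,-.3255,.1],92.5,"s2")
```

```text
s1 1935 (array([ 509.8, -207.2]), array([109.8,  38.2]), 2.4) [ 0.5093 -0.2004  0.0457] [0.0326 0.0495]
s2 1450 (array([ 515.8, -325.7]), array([109.8,  36.5]), 3.34) [ 0.515  -0.3181  0.0452] [0.0322 0.0496]
rt 1364 (array([478.7, 158.9]), array([168.3, 168.9]), 16.33) [0.4772 0.1654 0.0231] [0.0191 0.0247]
lt 1174 (array([493.8, 342.9]), array([132.4, 170.7]), 88.61) [0.4905 0.3247 0.0226] [0.0187 0.0244]
s1 dp [ 0.0596 -0.2493  0.16  ] twist [ 0.02 -0.09 -0.59] | dp in target frame [ 0.0624 -0.2486  0.16  ]
s2 dp [ 0.0571 -0.3695  0.1599] twist [ 0.02 -0.09 -0.59] | dp in target frame [ 0.0611 -0.3688  0.16  ]
```

Call:
play_rows --moves '[{"dp":[0.01,-0.036,0.015],"twist":[0,0,-0.6]},{"dp":[0.02,-0.072,0.03],"twist":[0,0,-0.6]},{"dp":[0.03,-0.108,0.045],"twist":[0,0,-0.6]},{"dp":[0.04,-0.144,0.06],"twist":[0,0,-0.6]},{"dp":[0.05,-0.18,0.075],"twist":[0,0,-0.6]}]'

```text
time_s: 2.15
ee_pos: [0.5147, -0.1348, 0.185]
tcp_rot: [-0.0, -0.024, 1.0, 0.0]
force: [0.3, -1.1, 0.2]
grip_width: 0.0877
gripper_force: 0.0
```

Call:
play_rows --moves '[{"dp":[0.005,-0.033,0.025],"twist":[0,0,0]},{"dp":[0.01,-0.069,0.05],"twist":[0,0,0]},{"dp":[0.01,-0.069,0.085],"twist":[0,0,0]},{"dp":[0.01,-0.069,0.085],"twist":[0,0,0]}]'

```text
time_s: 2.48
ee_pos: [0.5046, -0.203, 0.0953]
tcp_rot: [-0.005, -0.022, 1.0, 0.002]
force: [-1.3, 1.7, 0.8]
grip_width: 0.088
gripper_force: 0.0
```

Run:
```python
from h import *
wrist("w2");go([.5095,-.206,.015],92.6);print(pose()[0])
p,X,d=wcloud("w2");z=X[...,2]
m=(d>0)&(z>.033)&(z<.06)&(abs(X[...,1]+.206)<.03)&(abs(X[...,0]-.51)<.08);P=X[m];print(m.sum(),rect(P),np.percentile(z[m],[5,95]))
```

```text
dp [-0.0039 -0.0039  0.0829] twist [ 0.23 -0.42  0.01] | dp in target frame [-0.0033 -0.0035  0.0829]
[ 0.50600867 -0.20263173  0.0978948 ]
6528 (array([ 510.2, -209.1]), array([110.2,  39.1]), 2.41) [0.03767218 0.04934506]
```

Call:
play_rows --moves '[{"dp":[-0.004,-0.005,0.02],"twist":[0,0,0]},{"dp":[-0.004,-0.005,0.05],"twist":[0,0,0]},{"dp":[-0.004,-0.005,0.075],"twist":[0,0,0]},{"dp":[-0.004,-0.005,0.083],"twist":[0,0,0]},{"dp":[-0.004,-0.005,0.083],"twist":[0,0,0]}]'

```text
time_s: 2.95
ee_pos: [0.5132, -0.2077, 0.0176]
tcp_rot: [-0.001, -0.024, 1.0, 0.001]
force: [-0.5, -0.1, -0.2]
grip_width: 0.0876
gripper_force: 0.0
```

Call:
play_rows --hand -1 --moves '[{"dp":[0,0,0],"twist":[0,0,0]},{"dp":[0,0,0],"twist":[0,0,0]},{"dp":[0,0,0],"twist":[0,0,0]},{"dp":[0,0,0],"twist":[0,0,0]},{"dp":[0,0,0],"twist":[0,0,0]}]'

```text
time_s: 3.37
ee_pos: [0.5142, -0.2099, 0.0187]
tcp_rot: [0.001, -0.023, 1.0, -0.0]
force: [0.4, -0.8, -0.2]
grip_width: 0.0579
gripper_force: 0.0
```

Call:
play_rows --moves '[{"dp":[0,0,0],"twist":[0,0,0]},{"dp":[0,0,0],"twist":[0,0,0]},{"dp":[0,0,0],"twist":[0,0,0]},{"dp":[0,0,0],"twist":[0,0,0]}]'

```text
time_s: 3.7
ee_pos: [0.5135, -0.2096, 0.0177]
tcp_rot: [-0.0, -0.023, 1.0, 0.0]
force: [-1.0, 6.3, 8.1]
grip_width: 0.0311
gripper_force: 5.5
```

Call:
play_rows --moves '[{"dp":[0,0,0],"twist":[0,0,0]},{"dp":[0,0,0],"twist":[0,0,0]},{"dp":[0,0,0],"twist":[0,0,0]}]'

```text
time_s: 3.95
ee_pos: [0.5138, -0.2095, 0.0191]
tcp_rot: [0.0, -0.023, 1.0, 0.0]
force: [-4.1, 3.4, 17.4]
grip_width: 0.0246
gripper_force: 24.5
```

Run:
```python
from h import *
o=get_obs();print(o["grip_width"],o["gripper_force"],o["force"],o["ee_pos"])
wrist("w3")
p,d=camera("side");np.savez("side3.npz",p=p,d=d)
a=cv2.imread("pics/w3.png");b=cv2.resize(p[250:370,320:480,::-1],(560,420))
cv2.imwrite("pics/c3.png",cv2.resize(np.vstack([a,b]),(448,600)))
```

```text
0.024569103517735287 24.54889789223671 [-4.10980233  3.37150895 17.39578377] [ 0.51384515 -0.20946316  0.01906131]
```

View pics/c3.png

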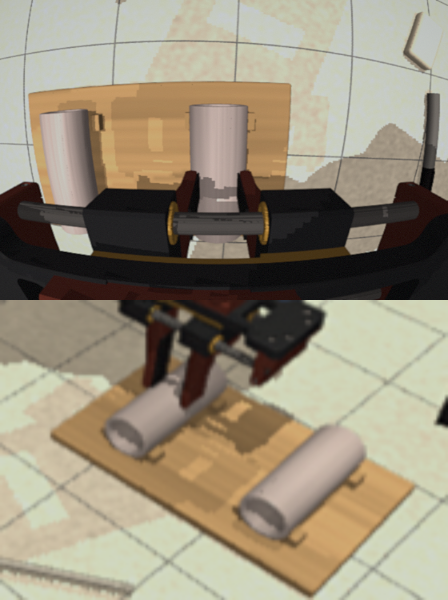

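The fingers are gripping the top of the sleeve, which is pushing the tool up. I'll check how high the fingertips really are.

Run:
```python
from h import *
p,X,d=load("side3")
hsv=cv2.cvtColor(p,cv2.COLOR_RGB2HSV)
red=((hsv[...,0]<12)|(hsv[...,0]>168))&(hsv[...,1]>110)&(hsv[...,2]<140)
m=red&(d>0)&(abs(X[...,0]-.51)<.06)&(abs(X[...,1]+.21)<.08)&(X[...,2]<.2)
P=X[m];print(m.sum())
for z0 in np.arange(.01,.13,.01):
    q=P[(P[:,2]>=z0)&(P[:,2]<z0+.01)]
    if len(q):print(z0.round(2),len(q),q.min(0).round(3),q.max(0).round(3))
q=get_obs()["qpos"];print(q)
p,X,d=wcloud("w3");z=X[...,2]
m=(d>0)&(z>.033)&(z<.06)&(abs(X[...,1]+.206)<.03)&(abs(X[...,0]-.51)<.08);P=X[m];print(m.sum(),rect(P),np.percentile(z[m],[5,50,95,99]))
```

```text
Traceback (most recent call last):
  File "h.py", line 9, in load
    z=np.load(f"{n}.npz");return z["p"],cloud(n,d=z["d"]),z["d"]
                                        ~~~~~^^^^^^^^^^^^
  File "h.py", line 4, in cloud
    c=calibration(n);K=c["mtx"];M=c["camera_from_world"]
ValueError: cameras: side, top, wrist
```

```bash
sed -i 's/c=calibration(n);K=c\["mtx"\];M/c=calibration(n.rstrip("0123456789"));K=c["mtx"];M/' h.py
python3 - <<'E'
from h import *
p,X,d=load("side3")
hsv=cv2.cvtColor(p,cv2.COLOR_RGB2HSV)
red=((hsv[...,0]<12)|(hsv[...,0]>168))&(hsv[...,1]>110)&(hsv[...,2]<140)
m=red&(d>0)&(abs(X[...,0]-.51)<.06)&(abs(X[...,1]+.21)<.08)&(X[...,2]<.2)
P=X[m];print(m.sum())
for z0 in np.arange(.01,.13,.01):
    q=P[(P[:,2]>=z0)&(P[:,2]<z0+.01)]
    if len(q):print(z0.round(2),len(q),q.min(0).round(3),q.max(0).round(3))
p,X,d=wcloud("w3");z=X[...,2]
m=(d>0)&(z>.033)&(z<.06)&(abs(X[...,1]+.206)<.03)&(abs(X[...,0]-.51)<.08);P=X[m];print(m.sum(),rect(P),np.percentile(z[m],[5,50,95,99]))
E
```

```text
864
0.04 8 [ 0.503 -0.228  0.046] [ 0.523 -0.188  0.05 ]
0.05 39 [ 0.501 -0.231  0.05 ] [ 0.524 -0.188  0.06 ]
0.06 31 [ 0.501 -0.23   0.06 ] [ 0.522 -0.187  0.07 ]
0.07 39 [ 0.501 -0.231  0.07 ] [ 0.521 -0.189  0.08 ]
0.08 32 [ 0.501 -0.232  0.08 ] [ 0.522 -0.189  0.09 ]
0.09 42 [ 0.501 -0.235  0.09 ] [ 0.519 -0.187  0.1  ]
0.1 46 [ 0.501 -0.236  0.1  ] [ 0.517 -0.184  0.109]
0.11 20 [ 0.501 -0.227  0.111] [ 0.522 -0.187  0.12 ]
0.12 27 [ 0.479 -0.29   0.121] [ 0.526 -0.135  0.13 ]
10194 (array([ 509.9, -210.1]), array([110. ,  43.1]), 2.14) [0.03900136 0.04761989 0.05004979 0.05756631]
```

Run:
```python
from h import *
def tips(n,x,y):
    p,X,d=load(n);hsv=cv2.cvtColor(p,cv2.COLOR_RGB2HSV)
    red=((hsv[...,0]<12)|(hsv[...,0]>168))&(hsv[...,1]>90)&(hsv[...,2]<150)
    m=red&(d>0)&(abs(X[...,0]-x)<.1)&(abs(X[...,1]-y)<.1)&(X[...,2]>.03)
    P=X[m];print(n,m.sum());
    if m.sum():print(P[np.argsort(P[:,2])[:12]].round(3))
tips("side",.159,.604); tips("top",.159,.604)
for n in("w1","w2","w3"):
    p,X,d=wcloud(n);z=np.load(n+".npz");Y=(X-z["t"])@z["r"]
    hsv=cv2.cvtColor(p,cv2.COLOR_RGB2HSV)
    m=((hsv[...,0]<12)|(hsv[...,0]>168))&(hsv[...,1]>90)&(hsv[...,2]<150)&(d>0)&(Y[...,2]<.01)&(abs(Y[...,1])<.07)&(abs(Y[...,0])<.03)
    P=Y[m];print(n,len(P),P[np.argsort(-P[:,2])[:200:25]].round(3).tolist())
```

```text
side 1293
[[0.255 0.622 0.033]
 [0.257 0.62  0.033]
 [0.247 0.619 0.034]
 [0.245 0.621 0.034]
 [0.258 0.623 0.035]
 [0.251 0.619 0.036]
 [0.248 0.62  0.036]
 [0.245 0.625 0.039]
 [0.242 0.619 0.039]
 [0.241 0.621 0.042]
 [0.248 0.623 0.042]
 [0.259 0.619 0.043]]
top 451
[[0.198 0.648 0.03 ]
 [0.235 0.622 0.03 ]
 [0.198 0.646 0.031]
 [0.2   0.621 0.031]
 [0.213 0.621 0.031]
 [0.237 0.622 0.032]
 [0.208 0.624 0.032]
 [0.248 0.622 0.033]
 [0.201 0.623 0.033]
 [0.195 0.623 0.033]
 [0.219 0.623 0.034]
 [0.248 0.623 0.035]]
w1 4479 [[0.012, 0.048, -0.027], [0.012, -0.05, -0.029], [0.012, 0.05, -0.03], [0.012, 0.046, -0.032], [0.01, 0.045, -0.032], [0.012, -0.051, -0.034], [0.012, 0.049, -0.035], [0.012, 0.046, -0.036]]
w2 4807 [[0.012, -0.051, -0.027], [0.006, -0.044, -0.028], [0.012, -0.046, -0.03], [0.011, -0.046, -0.031], [0.012, -0.048, -0.032], [0.011, 0.044, -0.033], [0.012, -0.048, -0.034], [0.012, -0.049, -0.035]]
w3 2911 [[0.011, -0.018, -0.025], [0.012, 0.019, -0.028], [0.012, 0.019, -0.029], [0.01, 0.014, -0.03], [0.012, 0.015, -0.031], [0.012, 0.016, -0.033], [0.012, -0.02, -0.034], [0.012, -0.015, -0.035]]
```

Both the open and closed views put the fingertips about 27 mm short of the reported TCP. The closing width fits that, so the stated TCP doesn't match the real fingers. I'll open, go 30 mm lower while watching the force, and regrip.

Call:
play_rows --hand 1 --moves '[{"dp":[0,0,0],"twist":[0,0,0]},{"dp":[0,0,0],"twist":[0,0,0]},{"dp":[0,0,0],"twist":[0,0,0]},{"dp":[0,0,0],"twist":[0,0,0]},{"dp":[0,0,0],"twist":[0,0,0]}]'

```text
time_s: 4.47
ee_pos: [0.5134, -0.2097, 0.0174]
tcp_rot: [-0.0, -0.023, 1.0, 0.0]
force: [0.4, -0.7, -0.7]
grip_width: 0.0551
gripper_force: 0.0
```

Call:
play_rows --moves '[{"dp":[0.003,0,0],"twist":[0,0,0]},{"dp":[0.003,0,0],"twist":[0,0,0]},{"dp":[0.003,0,0.008],"twist":[0,0,0]},{"dp":[0.003,0,0.016],"twist":[0,0,0]},{"dp":[0.003,0,0.02],"twist":[0,0,0]}]'

```text
time_s: 4.88
ee_pos: [0.51, -0.2096, -0.0037]
tcp_rot: [-0.001, -0.023, 1.0, 0.0]
force: [0.9, 0.3, -0.4]
grip_width: 0.0867
gripper_force: 0.0
```

Run:
```python
from h import *
o=go([.510,-.2085,-.012],92.5);print(o["ee_pos"],o["force"],o["grip_width"])
wrist("w4")
p,X,d=wcloud("w4");z=X[...,2]
hsv=cv2.cvtColor(p,cv2.COLOR_RGB2HSV);
m=(d>0)&(z>.033)&(z<.06)&(abs(X[...,1]+.208)<.023)&(abs(X[...,0]-.51)<.08);P=X[m];print(m.sum(),rect(P),np.percentile(z[m],[5,50,95,99]))
w=np.load("w4.npz");Y=(X-w["t"])@w["r"];m=((hsv[...,0]<12)|(hsv[...,0]>168))&(hsv[...,1]>90)&(d>0)&(hsv[...,2]<150)&(Y[...,2]<.01)&(abs(Y[...,1])<.07)&(abs(Y[...,0])<.03);print(X[m][:,2].min())
```

```text
dp [-0.0001  0.0011  0.0083] twist [ 0.03 -0.07  0.13] | dp in target frame [-0.0001  0.0011  0.0083]
[ 0.50998505 -0.20960617 -0.00365842] [ 0.88653942  0.26855635 -0.3602726 ] 0.08668781087768246
12897 (array([ 509.6, -209.1]), array([110.1,  38.8]), 2.34) [0.03810103 0.0469498  0.04934962 0.04984648]
0.022450155421110403
```

Call:
play_rows --hand -1 --moves '[{"dp":[0,0,0.005],"twist":[0,0,0]},{"dp":[0,0,0.008],"twist":[0,0,0]},{"dp":[0,0,0.008],"twist":[0,0,0]},{"dp":[0,0,0.008],"twist":[0,0,0]},{"dp":[0,0,0.008],"twist":[0,0,0]}]'

```text
time_s: 5.35
ee_pos: [0.5107, -0.2099, -0.0102]
tcp_rot: [0.0, -0.023, 1.0, -0.0]
force: [-0.3, 0.3, 0.4]
grip_width: 0.0584
gripper_force: 0.0
```

Call:
play_rows --moves '[{"dp":[0,0,0],"twist":[0,0,0]},{"dp":[0,0,0],"twist":[0,0,0]},{"dp":[0,0,0],"twist":[0,0,0]},{"dp":[0,0,0],"twist":[0,0,0]},{"dp":[0,0,0],"twist":[0,0,0]}]'

```text
time_s: 5.77
ee_pos: [0.5107, -0.2096, -0.0101]
tcp_rot: [0.0, -0.023, 1.0, 0.0]
force: [-0.1, 2.9, 3.6]
grip_width: 0.0399
gripper_force: 30.0
```

Call:
play_rows --moves '[{"dp":[0,0,-0.01],"twist":[0,0,0]},{"dp":[0,0,-0.035],"twist":[0,0,0]},{"dp":[0,0,-0.07],"twist":[0,0,0]},{"dp":[0,0,-0.09],"twist":[0,0,0]},{"dp":[0,0,-0.09],"twist":[0,0,0]}]'

```text
time_s: 6.18
ee_pos: [0.5133, -0.2113, 0.0842]
tcp_rot: [0.003, -0.023, 1.0, -0.002]
force: [0.6, -1.4, -3.3]
grip_width: 0.04
gripper_force: 30.0
```

Run:
```python
from h import *
o=go([.513,.053,.075],86);print(o["ee_pos"],o["force"],o["grip_width"])
```

```text
dp [-0.0118  0.264   0.0083] twist [-0.18  0.39  6.64] | dp in target frame [0.0187 0.2636 0.0092]
[ 0.51330786 -0.2112723   0.08419001] [ 0.62371948 -1.38656145 -3.25715341] 0.04004368146426891
```

Call:
play_rows --moves '[{"dp":[-0.002,0.025,0.001],"twist":[0,0,2]},{"dp":[-0.003,0.06,0.002],"twist":[0,0,4]},{"dp":[-0.005,0.1,0.003],"twist":[0,0,6.6]},{"dp":[-0.007,0.14,0.004],"twist":[0,0,6.6]},{"dp":[-0.008,0.175,0.005],"twist":[0,0,6.6]}]'

```text
time_s: 6.6
ee_pos: [0.5095, -0.0329, 0.0739]
tcp_rot: [-0.001, 0.035, 0.999, -0.0]
force: [0.7, 0.5, -3.1]
grip_width: 0.0398
gripper_force: 30.0
```

Call:
play_rows --moves '[{"dp":[0.002,0.035,0.001],"twist":[0,0,0]},{"dp":[0.004,0.065,0.002],"twist":[0,0,0]},{"dp":[0.006,0.085,0.003],"twist":[0,0,0]},{"dp":[0.006,0.089,0.003],"twist":[0,0,0]},{"dp":[0.006,0.089,0.003],"twist":[0,0,0]}]'

```text
time_s: 7.02
ee_pos: [0.5101, 0.0554, 0.071]
tcp_rot: [-0.001, 0.033, 0.999, -0.0]
force: [0.8, 0.1, -2.8]
grip_width: 0.0399
gripper_force: 30.0
```

Run:
```python
from h import *
o=go([.53,.0515,.040],86);print(o["ee_pos"],o["force"],o["grip_width"])
p0,r0,_=pose()
wrist("w5")
p,X,d=wcloud("w5");z=X[...,2]
# sleeve
w=np.load("w5.npz");Y=(X-w["t"])@w["r"]
m=(d>0)&(Y[...,2]>-.065)&(Y[...,2]<-.03)&(abs(Y[...,1])<.025)&(Y[...,0]>.013)&(Y[...,0]<.1)
P=Y[m];print("sleeve tool",m.sum(),np.percentile(P,[1,50,99],0).round(4).tolist(),rect(P))
m=(d>0)&(Y[...,2]>-.065)&(Y[...,2]<-.03)&(abs(Y[...,1])<.025)&(Y[...,0]<-.013)&(Y[...,0]>-.08)
P=Y[m];print("front",m.sum(), np.percentile(P,[1,50,99],0).round(4).tolist() if m.sum() else "")
ok=(d>0)&(abs(X[...,1]-.046)<.06)&(abs(X[...,0]-.65)<.12)
def rep(n,m): P=X[m];print(n,m.sum(),rect(P),np.percentile(P,[1,99],0).round(4).tolist())
rep("block",ok&(z>.104)&(z<.116));rep("pin",ok&(z>.065)&(z<.097)&(X[...,0]<.633)&(X[...,0]>.59)&(abs(X[...,1]-.046)<.02))
```

```text
dp [-0.0202 -0.0026  0.031 ] twist [-0.03 -0.07  0.19] | dp in target frame [-0.0201 -0.0025  0.031 ]
[0.51008074 0.05541551 0.07098832] [ 0.8384958   0.0882922  -2.76107777] 0.03990726199524477
sleeve tool 8565 [[0.0135, -0.0191, -0.06], [0.036, -0.0002, -0.0569], [0.0557, 0.0184, -0.0395]] (array([34.6, -0.3]), array([40.4, 43.1]), 89.99)
front 2256 [[-0.0489, -0.0193, -0.0599], [-0.0343, -0.0006, -0.057], [-0.0228, 0.0181, -0.0425]]
block 36 (array([552.8,  52. ]), array([39.9, 20.3]), 87.83) [[0.5431, 0.0318, 0.1107], [0.5632, 0.0717, 0.1156]]Traceback (most recent call last):
  File "<stdin>", line 14, in <module>
  File "<stdin>", line 13, in rep
    return _quantile_unchecked(
        a, q, axis, out, overwrite_input, method, keepdims, weights)
    return _ureduce(a,
                    func=_quantile_ureduce_func,
    ...<5 lines>...
                    overwrite_input=overwrite_input,
                    method=method)
    r = func(a, **kwargs)
    result = _quantile(arr,
                       quantiles=q,
    ...<2 lines>...
                       out=out,
                       weights=wgt)
    slices_having_nans = np.isnan(arr[-1, ...])
                                  ~~~^^^^^^^^^
IndexError: index -1 is out of bounds for axis 0 with size 0
```

View pics/w5.png

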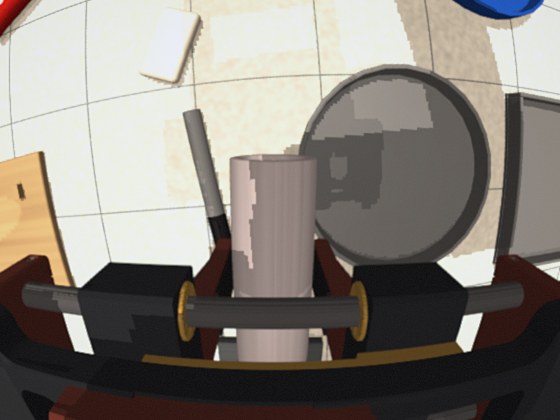

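The sleeve is centred in the grip and level: its back end is at tool x = 56 mm, and its axis is 40 mm above the TCP. I'll line it up in front of the pin tip.

Call:
play_rows --moves '[{"dp":[-0.005,-0.003,0.012],"twist":[0,0,0]},{"dp":[-0.012,-0.003,0.025],"twist":[0,0,0]},{"dp":[-0.018,-0.003,0.031],"twist":[0,0,0]},{"dp":[-0.018,-0.003,0.031],"twist":[0,0,0]},{"dp":[-0.018,-0.003,0.031],"twist":[0,0,0]}]'

```text
time_s: 7.48
ee_pos: [0.5284, 0.0493, 0.0404]
tcp_rot: [-0.0, 0.035, 0.999, -0.0]
force: [-0.1, 0.3, -1.4]
grip_width: 0.0401
gripper_force: 30.0
```

Run:
```python
from h import *
o=go([.53,.0516,.040],86);print(o["ee_pos"],o["force"],o["grip_width"])
p,d=camera("side");np.savez("side4.npz",p=p,d=d)
cv2.imwrite("pics/s4.png",cv2.resize(p[150:250,270:400,::-1],(780,600),interpolation=cv2.INTER_CUBIC))
```

```text
dp [-0.0015  0.0024  0.0004] twist [-0.01 -0.06 -0.05] | dp in target frame [-0.0015  0.0024  0.0004]
[0.52838244 0.04929437 0.04038671] [-0.10155108  0.27306582 -1.43970557] 0.040089380697705033
```

View pics/s4.png

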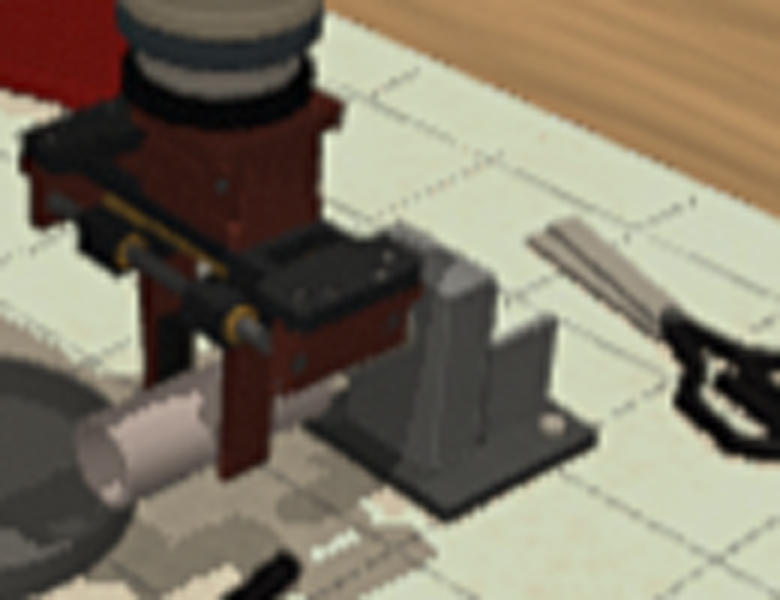

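Call:
play_rows --moves '[{"dp":[0,0.002,0],"twist":[0,0,0]},{"dp":[0,0.002,0],"twist":[0,0,0]}]'

```text
time_s: 7.7
ee_pos: [0.5287, 0.0523, 0.0412]
tcp_rot: [0.0, 0.035, 0.999, 0.0]
force: [-0.0, 1.2, -2.2]
grip_width: 0.04
gripper_force: 30.0
```

Run:
```python
from h import *
L=[]
for i in range(4):
    o=get_obs();L.append(np.r_[o["ee_pos"],o["force"]]);camera("top")
L=np.array(L);print(L.round(4))
m=L[:,:3].mean(0);print(m.round(4),"y err",m[1]-(.0471-.07*(m[0]-.596)))
```

```text
[[ 0.5287  0.0523  0.0412 -0.0172  1.2202 -2.1671]
 [ 0.5288  0.0524  0.0412  0.5458  0.0052 -2.0129]
 [ 0.5287  0.0524  0.0411 -0.6242  0.4664 -2.0016]
 [ 0.5287  0.0524  0.0411 -0.4167 -0.6493 -2.2701]]
[0.5287 0.0524 0.0412] y err 0.0005941058880901476
```

Call:
play_rows --moves '[{"dp":[-0.005,0,0.001],"twist":[0,0,0]},{"dp":[-0.01,0,0.001],"twist":[0,0,0]},{"dp":[-0.014,0,0.001],"twist":[0,0,0]},{"dp":[-0.017,0,0.001],"twist":[0,0,0]},{"dp":[-0.017,0,0.001],"twist":[0,0,0]}]'

```text
time_s: 8.32
ee_pos: [0.5467, 0.0511, 0.0397]
tcp_rot: [0.0, 0.035, 0.999, 0.0]
force: [0.8, -0.4, -2.4]
grip_width: 0.0398
gripper_force: 30.0
```

Call:
play_rows --moves '[{"dp":[-0.004,0,0],"twist":[0,0,0]},{"dp":[-0.008,0,0],"twist":[0,0,0]},{"dp":[-0.012,0,0],"twist":[0,0,0]},{"dp":[-0.013,0,0],"twist":[0,0,0]},{"dp":[-0.013,0,0],"twist":[0,0,0]}]'

```text
time_s: 8.73
ee_pos: [0.559, 0.0502, 0.0397]
tcp_rot: [0.0, 0.035, 0.999, 0.0]
force: [-0.7, -0.0, -1.9]
grip_width: 0.0393
gripper_force: 30.0
```

Call:
play_rows --moves '[{"dp":[-0.0015,0,0],"twist":[0,0,0]},{"dp":[-0.003,0,0],"twist":[0,0,0]},{"dp":[-0.0045,0,0],"twist":[0,0,0]},{"dp":[-0.006,0,0],"twist":[0,0,0]},{"dp":[-0.006,0,0],"twist":[0,0,0]}]'

```text
time_s: 9.15
ee_pos: [0.565, 0.0498, 0.0397]
tcp_rot: [0.0, 0.035, 0.999, 0.0]
force: [0.2, -0.5, -2.4]
grip_width: 0.04
gripper_force: 30.0
```

Call:
play_rows --moves '[{"dp":[-0.001,0,0],"twist":[0,0,0]},{"dp":[-0.002,0,0],"twist":[0,0,0]},{"dp":[-0.002,0,0],"twist":[0,0,0]}]'

```text
time_s: 9.4
ee_pos: [0.5668, 0.0497, 0.0397]
tcp_rot: [0.0, 0.035, 0.999, 0.0]
force: [-0.5, -0.3, -1.8]
grip_width: 0.0396
gripper_force: 30.0
```

Call:
play_rows --moves '[{"dp":[-0.001,0,0],"twist":[0,0,0]},{"dp":[-0.002,0,0],"twist":[0,0,0]},{"dp":[-0.002,0,0],"twist":[0,0,0]}]'

```text
time_s: 9.65
ee_pos: [0.5688, 0.0495, 0.0397]
tcp_rot: [0.0, 0.035, 0.999, -0.0]
force: [-0.2, 1.0, -2.7]
grip_width: 0.0394
gripper_force: 30.0
```

Call:
play_rows --moves '[{"dp":[-0.001,0,0],"twist":[0,0,0]},{"dp":[-0.002,0,0],"twist":[0,0,0]},{"dp":[-0.002,0,0],"twist":[0,0,0]}]'

```text
time_s: 9.9
ee_pos: [0.5708, 0.0494, 0.0397]
tcp_rot: [0.0, 0.035, 0.999, 0.0]
force: [-0.0, -0.1, -2.3]
grip_width: 0.0399
gripper_force: 30.0
```

Call:
play_rows --moves '[{"dp":[-0.003,0,0],"twist":[0,0,0]},{"dp":[-0.006,0,0],"twist":[0,0,0]},{"dp":[-0.009,0,0],"twist":[0,0,0]},{"dp":[-0.011,0,0],"twist":[0,0,0]},{"dp":[-0.011,0,0],"twist":[0,0,0]}]'

```text
time_s: 10.32
ee_pos: [0.5823, 0.0486, 0.0397]
tcp_rot: [0.0, 0.035, 0.999, 0.0]
force: [0.3, -0.4, -1.7]
grip_width: 0.0395
gripper_force: 30.0
```

Call:
play_rows --moves '[{"dp":[-0.001,0,0],"twist":[0,0,0]},{"dp":[-0.002,0,0],"twist":[0,0,0]},{"dp":[-0.002,0,0],"twist":[0,0,0]}]'

```text
time_s: 10.57
ee_pos: [0.5836, 0.0485, 0.0397]
tcp_rot: [0.0, 0.035, 0.999, -0.0]
force: [0.0, 0.6, -2.2]
grip_width: 0.0395
gripper_force: 30.0
```

Call:
play_rows --moves '[{"dp":[-0.001,0,0],"twist":[0,0,0]},{"dp":[-0.001,0,0],"twist":[0,0,0]}]'

```text
time_s: 10.73
ee_pos: [0.5846, 0.0484, 0.0397]
tcp_rot: [0.0, 0.035, 0.999, 0.0]
force: [-0.4, -0.4, -1.9]
grip_width: 0.0395
gripper_force: 30.0
```

Call:
play_rows --moves '[{"dp":[-0.001,0,0],"twist":[0,0,0]},{"dp":[-0.001,0,0],"twist":[0,0,0]}]'

```text
time_s: 10.9
ee_pos: [0.5857, 0.0483, 0.0397]
tcp_rot: [0.0, 0.035, 0.999, 0.0]
force: [0.1, -0.1, -1.8]
grip_width: 0.0399
gripper_force: 30.0
```

Call:
play_rows --moves '[{"dp":[-0.0007,0,0],"twist":[0,0,0]},{"dp":[-0.0007,0,0],"twist":[0,0,0]}]'

```text
time_s: 11.07
ee_pos: [0.5863, 0.0483, 0.0397]
tcp_rot: [0.0, 0.035, 0.999, -0.0]
force: [-0.4, -0.2, -2.5]
grip_width: 0.0397
gripper_force: 30.0
```

Call:
play_rows --moves '[{"dp":[-0.0007,0,0],"twist":[0,0,0]},{"dp":[-0.0007,0,0],"twist":[0,0,0]}]'

```text
time_s: 11.23
ee_pos: [0.5869, 0.0483, 0.0396]
tcp_rot: [-0.0, 0.035, 0.999, -0.0]
force: [0.4, 0.6, -2.0]
grip_width: 0.0397
gripper_force: 30.0
```

Call:
play_rows --moves '[{"dp":[-0.0007,0,0],"twist":[0,0,0]},{"dp":[-0.0007,0,0],"twist":[0,0,0]}]'

```text
time_s: 11.4
ee_pos: [0.5868, 0.0482, 0.0395]
tcp_rot: [-0.001, 0.035, 0.999, -0.0]
force: [-1.8, 1.4, -1.3]
grip_width: 0.0397
gripper_force: 30.0
```

Call:
play_rows --moves '[{"dp":[-0.0007,0,0],"twist":[0,0,0]},{"dp":[-0.0007,0,0],"twist":[0,0,0]}]'

```text
time_s: 11.57
ee_pos: [0.5868, 0.0482, 0.0393]
tcp_rot: [-0.002, 0.035, 0.999, -0.0]
force: [-4.9, 0.7, 0.8]
grip_width: 0.0397
gripper_force: 30.0
```

Run:
```python
from h import *
p,d=camera("top");np.savez("top5.npz",p=p,d=d);o=get_obs();print(o["force"],o["ee_pos"],o["time_s"])
wrist("w6");p,X,d=wcloud("w6");w=np.load("w6.npz");Y=(X-w["t"])@w["r"]
m=(d>0)&(Y[...,2]>-.065)&(Y[...,2]<-.03)&(abs(Y[...,1])<.025)&(Y[...,0]>.013)&(Y[...,0]<.1)
P=Y[m];print("sleeve tool",m.sum(),np.percentile(P,[1,50,99],0).round(4).tolist(),"back end x world",np.percentile(X[m][:,0],[0.5,1,2]))
```

```text
[-4.86721513  0.66583845  0.30655367] [0.58677653 0.0482339  0.03931311] 11.6167
sleeve tool 8576 [[0.0135, -0.019, -0.0597], [0.036, -0.0002, -0.0566], [0.0558, 0.0184, -0.0396]] back end x world [0.53036272 0.5307122  0.53129779]
```

The arm stopped at x = 0.5868 with about 5 N. That is the predicted home position, so the slot_1 sleeve is the good one. I'll hold it there briefly, then withdraw.

Call:
play_rows --moves '[{"dp":[0,0,0],"twist":[0,0,0]},{"dp":[0,0,0],"twist":[0,0,0]},{"dp":[0,0,0],"twist":[0,0,0]},{"dp":[0,0,0],"twist":[0,0,0]},{"dp":[0,0,0],"twist":[0,0,0]}]'

```text
time_s: 12.08
ee_pos: [0.5868, 0.0482, 0.0393]
tcp_rot: [-0.001, 0.035, 0.999, -0.0]
force: [-5.1, 0.2, 0.4]
grip_width: 0.0395
gripper_force: 30.0
```

Call:
play_rows --moves '[{"dp":[0.005,0,0],"twist":[0,0,0]},{"dp":[0.015,0,0],"twist":[0,0,0]},{"dp":[0.03,0,0],"twist":[0,0,0]},{"dp":[0.05,0,0],"twist":[0,0,0]},{"dp":[0.075,0,0],"twist":[0,0,0]}]'

```text
time_s: 12.5
ee_pos: [0.5137, 0.0534, 0.04]
tcp_rot: [0.001, 0.035, 0.999, 0.0]
force: [-0.1, 0.8, -2.0]
grip_width: 0.0397
gripper_force: 30.0
```

Call:
play_rows --moves '[{"dp":[0,0,-0.02],"twist":[0,0,0]},{"dp":[0,0.01,-0.04],"twist":[0,0,0]},{"dp":[0,0.04,-0.04],"twist":[0,0,-1]},{"dp":[0,0.075,-0.04],"twist":[0,0,-2.6]},{"dp":[0,0.11,-0.04],"twist":[0,0,-2.6]}]'

```text
time_s: 12.92
ee_pos: [0.5212, 0.1639, 0.0805]
tcp_rot: [0.001, 0.012, 1.0, 0.0]
force: [0.5, -0.4, -2.7]
grip_width: 0.0397
gripper_force: 30.0
```

Run:
```python
from h import *
o=go([.494,.3435,.06],88.6);print(o["ee_pos"],o["force"],o["grip_width"])
```

```text
dp [0.0316 0.1788 0.0206] twist [0.03 0.12 0.01] | dp in target frame [0.0316 0.1788 0.0205]
[0.5212468  0.16393141 0.08053484] [ 0.47324938 -0.40731724 -2.73804685] 0.03970756244752461
```

Call:
play_rows --moves '[{"dp":[0.006,0.036,0.002],"twist":[0,0,0]},{"dp":[0.013,0.074,0.005],"twist":[0,0,0]},{"dp":[0.02,0.112,0.01],"twist":[0,0,0]},{"dp":[0.027,0.15,0.015],"twist":[0,0,0]},{"dp":[0.032,0.179,0.02],"twist":[0,0,0]}]'

```text
time_s: 13.33
ee_pos: [0.4925, 0.3456, 0.0598]
tcp_rot: [0.001, 0.011, 1.0, 0.001]
force: [1.7, 1.0, -2.5]
grip_width: 0.0398
gripper_force: 30.0
```

Call:
play_rows --moves '[{"dp":[0,0,0.005],"twist":[0,0,0]},{"dp":[0,0,0.025],"twist":[0,0,0]},{"dp":[0,0,0.045],"twist":[0,0,0]},{"dp":[0,0,0.06],"twist":[0,0,0]},{"dp":[0,0,0.06],"twist":[0,0,0]}]'

```text
time_s: 13.75
ee_pos: [0.4911, 0.3409, -0.0031]
tcp_rot: [-0.002, 0.012, 1.0, -0.001]
force: [0.1, -0.4, -2.1]
grip_width: 0.0397
gripper_force: 30.0
```

Run:
```python
from h import *
o=go([.494,.3435,-.014],88.6);print(o["ee_pos"],o["force"],o["grip_width"])
```

```text
dp [-0.0029  0.0027  0.0108] twist [-0.17 -0.23  0.03] | dp in target frame [-0.0028  0.0027  0.0109]
[ 0.49110522  0.34086097 -0.00314986] [ 0.0576938  -0.43962027 -2.09802601] 0.03967130333595045
```

Call:
play_rows --moves '[{"dp":[-0.002,0.002,0.005],"twist":[0,0,0]},{"dp":[-0.002,0.002,0.011],"twist":[0,0,0]},{"dp":[-0.002,0.002,0.011],"twist":[0,0,0]}]'

```text
time_s: 14.0
ee_pos: [0.4957, 0.3447, -0.0114]
tcp_rot: [0.0, 0.012, 1.0, 0.0]
force: [-0.3, -0.2, -2.6]
grip_width: 0.0401
gripper_force: 30.0
```

Call:
play_rows --hand 0.4 --moves '[{"dp":[0,0,0],"twist":[0,0,0]},{"dp":[0,0,0],"twist":[0,0,0]},{"dp":[0,0,0],"twist":[0,0,0]},{"dp":[0,0,0],"twist":[0,0,0]},{"dp":[0,0,0],"twist":[0,0,0]}]'

```text
time_s: 14.42
ee_pos: [0.4958, 0.345, -0.0108]
tcp_rot: [0.0, 0.012, 1.0, 0.0]
force: [0.3, 0.0, 1.5]
grip_width: 0.0614
gripper_force: 0.0
```

Call:
play_rows --moves '[{"dp":[0,0,-0.01],"twist":[0,0,0]},{"dp":[0,0,-0.04],"twist":[0,0,0]},{"dp":[0,0,-0.08],"twist":[0,0,0]},{"dp":[0,0,-0.12],"twist":[0,0,0]}]'

```text
time_s: 14.75
ee_pos: [0.4946, 0.3442, 0.1099]
tcp_rot: [-0.001, 0.012, 1.0, -0.001]
force: [0.7, 0.6, -0.0]
grip_width: 0.0616
gripper_force: 0.0
```

Run:
```python
from h import *
o=go([.5145,-.328,.06],92.5);print(o["ee_pos"],o["force"],o["grip_width"],o["time_s"])
wrist("w7");p,X,d=wcloud("w7");z=X[...,2]
m=(d>0)&(z>.028)&(z<.06)&(abs(X[...,1]-.343)<.05)&(abs(X[...,0]-.494)<.08);print(m.sum(),rect(X[m]),np.percentile(z[m],[50,99]))
```

```text
dp [-0.036  -0.6715  0.0507] twist [-0.07 -0.11 -3.87] | dp in target frame [ 0.0094 -0.6725  0.0499]
[0.49459162 0.34422172 0.10986617] [ 0.6742219   0.64450672 -0.02549748] 0.06159188538598591 14.75
5693 (array([494.8, 344.3]), array([ 38.8, 109.6]), 88.28) [0.04072405 0.04402376]
```

The good sleeve lies flat in the rectangular tray. Now for the second sleeve.

Call:
play_rows --hand 1 --moves '[{"dp":[-0.002,-0.03,0],"twist":[0,0,-2]},{"dp":[-0.004,-0.07,0],"twist":[0,0,-3.9]},{"dp":[-0.006,-0.11,0],"twist":[0,0,-3.9]},{"dp":[-0.008,-0.15,0],"twist":[0,0,-3.9]},{"dp":[-0.01,-0.19,0],"twist":[0,0,-3.9]}]'

```text
time_s: 15.22
ee_pos: [0.5007, 0.1531, 0.1095]
tcp_rot: [0.001, -0.023, 1.0, 0.0]
force: [0.7, 0.1, -0.5]
grip_width: 0.087
gripper_force: 0.0
```

Call:
play_rows --moves '[{"dp":[0,-0.04,0],"twist":[0,0,0]},{"dp":[0.001,-0.08,0],"twist":[0,0,0]},{"dp":[0.002,-0.12,0],"twist":[0,0,0]},{"dp":[0.002,-0.16,0],"twist":[0,0,0]},{"dp":[0.003,-0.2,0],"twist":[0,0,0]}]'

```text
time_s: 15.63
ee_pos: [0.5068, -0.0473, 0.1095]
tcp_rot: [0.001, -0.022, 1.0, -0.0]
force: [-0.5, 0.4, 0.4]
grip_width: 0.0876
gripper_force: 0.0
```

Call:
play_rows --moves '[{"dp":[0,-0.04,0],"twist":[0,0,0]},{"dp":[0.001,-0.08,0],"twist":[0,0,0]},{"dp":[0.002,-0.12,0],"twist":[0,0,0]},{"dp":[0.002,-0.16,0],"twist":[0,0,0]},{"dp":[0.003,-0.2,0],"twist":[0,0,0]}]'

```text
time_s: 16.05
ee_pos: [0.5125, -0.2475, 0.1095]
tcp_rot: [0.001, -0.022, 1.0, -0.0]
force: [0.6, 0.3, -0.1]
grip_width: 0.0877
gripper_force: 0.0
```

Run:
```python
from h import *
camera("top");camera("top")
wrist("w8");p,X,d=wcloud("w8");z=X[...,2]
m=(d>0)&(z>.033)&(z<.06)&(abs(X[...,1]+.326)<.035)&(abs(X[...,0]-.515)<.08);r=rect(X[m]);print(m.sum(),r,np.percentile(z[m],[50,99]))
o=go([r[0][0]/1000,r[0][1]/1000,-.010],92.5);print(o["ee_pos"],o["force"],o["grip_width"],o["time_s"])
```

```text
4545 (array([ 515.6, -328.6]), array([110.1,  39.3]), 2.42) [0.04582375 0.05004393]
 dp [ 0.0004 -0.0805  0.1193] twist [-0.05  0.08 -0.22] | dp in target frame [ 0.0005 -0.0806  0.1193]
[ 0.51262237 -0.24802369  0.10926482] [-0.08513748  1.00174743 -0.09841078] 0.08779493272685243 16.2
```

Call:
play_rows --moves '[{"dp":[0,-0.035,0],"twist":[0,0,0]},{"dp":[0,-0.07,0],"twist":[0,0,0]},{"dp":[0,-0.08,0.01],"twist":[0,0,0]},{"dp":[0,-0.08,0.04],"twist":[0,0,0]},{"dp":[0,-0.08,0.075],"twist":[0,0,0]}]'

```text
time_s: 16.62
ee_pos: [0.5179, -0.3258, 0.035]
tcp_rot: [0.002, -0.022, 1.0, -0.001]
force: [-0.1, 0.1, -0.2]
grip_width: 0.0881
gripper_force: 0.0
```

Call:
play_rows --moves '[{"dp":[0,0,0.012],"twist":[0,0,0]},{"dp":[0,0,0.025],"twist":[0,0,0]},{"dp":[0,0,0.035],"twist":[0,0,0]},{"dp":[0,0,0.035],"twist":[0,0,0]},{"dp":[0,0,0.035],"twist":[0,0,0]}]'

```text
time_s: 17.03
ee_pos: [0.5165, -0.3249, -0.0009]
tcp_rot: [0.0, -0.022, 1.0, -0.0]
force: [-0.1, -0.2, 0.2]
grip_width: 0.0882
gripper_force: 0.0
```

Run:
```python
from h import *
o=go([.5155,-.3286,-.010],92.5);print(o["ee_pos"],o["force"],o["grip_width"],o["time_s"])
```

```text
dp [ 0.0012 -0.0036  0.0091] twist [-0.01  0.01  0.07] | dp in target frame [ 0.0012 -0.0036  0.0091]
[ 0.51654695 -0.32492953 -0.00087986] [-0.05347513 -0.18521139  0.19738632] 0.08815366843631818 17.0333
```

Call:
play_rows --moves '[{"dp":[0.001,-0.003,0.006],"twist":[0,0,0]},{"dp":[0.001,-0.003,0.009],"twist":[0,0,0]}]'

```text
time_s: 17.2
ee_pos: [0.516, -0.3291, -0.0095]
tcp_rot: [0.001, -0.022, 1.0, -0.001]
force: [-0.5, -0.2, -0.6]
grip_width: 0.0879
gripper_force: 0.0
```

Call:
play_rows --hand -1 --moves '[{"dp":[0,0,0],"twist":[0,0,0]},{"dp":[0,0,0],"twist":[0,0,0]},{"dp":[0,0,0],"twist":[0,0,0]},{"dp":[0,0,0],"twist":[0,0,0]},{"dp":[0,0,0],"twist":[0,0,0]}]'

```text
time_s: 17.62
ee_pos: [0.5153, -0.3283, -0.0101]
tcp_rot: [0.0, -0.022, 1.0, -0.0]
force: [-0.6, 0.6, 0.2]
grip_width: 0.0578
gripper_force: 0.0
```

Call:
play_rows --moves '[{"dp":[0,0,0],"twist":[0,0,0]},{"dp":[0,0,0],"twist":[0,0,0]},{"dp":[0,0,0],"twist":[0,0,0]},{"dp":[0,0,0],"twist":[0,0,0]},{"dp":[0,0,0],"twist":[0,0,0]}]'

```text
time_s: 18.03
ee_pos: [0.5153, -0.3283, -0.0102]
tcp_rot: [0.0, -0.022, 1.0, -0.0]
force: [-0.8, 0.1, 1.0]
grip_width: 0.04
gripper_force: 30.0
```

Call:
play_rows --moves '[{"dp":[0,0,-0.01],"twist":[0,0,0]},{"dp":[0,0,-0.035],"twist":[0,0,0]},{"dp":[0,0,-0.07],"twist":[0,0,0]},{"dp":[0,0,-0.09],"twist":[0,0,0]},{"dp":[0,0,-0.09],"twist":[0,0,0]}]'

```text
time_s: 18.45
ee_pos: [0.5178, -0.33, 0.0846]
tcp_rot: [0.003, -0.022, 1.0, -0.002]
force: [1.0, -0.5, -2.7]
grip_width: 0.0394
gripper_force: 30.0
```

Run:
```python
from h import *
o=go([.513,.053,.075],86);print(o["ee_pos"],o["force"],o["grip_width"])
```

```text
dp [-0.012   0.3829  0.0079] twist [-0.24  0.37  6.53] | dp in target frame [0.0315 0.3817 0.0096]
[ 0.51784312 -0.32997261  0.08459307] [ 0.97445408 -0.53564143 -2.69418753] 0.03943814244443072
```

Call:
play_rows --moves '[{"dp":[-0.001,0.03,0.001],"twist":[0,0,2]},{"dp":[-0.002,0.07,0.002],"twist":[0,0,4]},{"dp":[-0.003,0.11,0.003],"twist":[0,0,6.5]},{"dp":[-0.005,0.15,0.004],"twist":[0,0,6.5]},{"dp":[-0.006,0.19,0.004],"twist":[0,0,6.5]}]'

```text
time_s: 18.87
ee_pos: [0.5115, -0.1364, 0.0746]
tcp_rot: [-0.001, 0.035, 0.999, 0.0]
force: [0.3, 1.1, -1.9]
grip_width: 0.0398
gripper_force: 30.0
```

Call:
play_rows --moves '[{"dp":[0.003,0.038,0.001],"twist":[0,0,0]},{"dp":[0.006,0.078,0.002],"twist":[0,0,0]},{"dp":[0.01,0.118,0.003],"twist":[0,0,0]},{"dp":[0.013,0.157,0.004],"twist":[0,0,0]},{"dp":[0.016,0.19,0.005],"twist":[0,0,0]}]'

```text
time_s: 19.28
ee_pos: [0.5087, 0.0548, 0.0698]
tcp_rot: [-0.001, 0.034, 0.999, 0.0]
force: [1.0, 0.5, -1.8]
grip_width: 0.0394
gripper_force: 30.0
```

Call:
play_rows --moves '[{"dp":[0,0,0.015],"twist":[0,0,0]},{"dp":[0,0,0.03],"twist":[0,0,0]},{"dp":[0,0,0.033],"twist":[0,0,0]},{"dp":[0,0,0.033],"twist":[0,0,0]},{"dp":[0,0,0.033],"twist":[0,0,0]}]'

```text
time_s: 19.7
ee_pos: [0.5096, 0.0521, 0.0374]
tcp_rot: [-0.001, 0.035, 0.999, -0.0]
force: [-0.5, 0.7, -1.5]
grip_width: 0.0397
gripper_force: 30.0
```

Run:
```python
from h import *
camera("top");camera("top");camera("top")
o=go([.5287,.052,.0397],86);print(o["ee_pos"],o["force"],o["grip_width"])
wrist("w9");p,X,d=wcloud("w9");w=np.load("w9.npz");Y=(X-w["t"])@w["r"]
m=(d>0)&(Y[...,2]>-.065)&(Y[...,2]<-.03)&(abs(Y[...,1])<.025)&(Y[...,0]>.013)&(Y[...,0]<.1)
P=Y[m];print("sleeve tool",m.sum(),np.percentile(P,[1,50,99],0).round(4).tolist())
```

```text
dp [-0.0182  0.0012 -0.0014] twist [ 0.01  0.05 -0.02] | dp in target frame [-0.0182  0.0012 -0.0015]
[0.51048413 0.0520313  0.03823879] [ 0.03865304 -0.33806309 -2.28524987] 0.03988085794509658
sleeve tool 8348 [[0.0135, -0.0191, -0.0602], [0.0353, -0.0006, -0.0571], [0.0543, 0.0183, -0.0374]]
```

Call:
play_rows --moves '[{"dp":[-0.006,0.0015,-0.0015],"twist":[0,0,0]},{"dp":[-0.013,0.0015,-0.0015],"twist":[0,0,0]},{"dp":[-0.018,0.0015,-0.0015],"twist":[0,0,0]},{"dp":[-0.018,0.0015,-0.0015],"twist":[0,0,0]},{"dp":[-0.018,0.0015,-0.0015],"twist":[0,0,0]}]'

```text
time_s: 20.32
ee_pos: [0.5286, 0.0527, 0.0392]
tcp_rot: [0.0, 0.035, 0.999, 0.0]
force: [-0.0, 0.3, -1.6]
grip_width: 0.0397
gripper_force: 30.0
```

Call:
play_rows --moves '[{"dp":[-0.004,0,0],"twist":[0,0,0]},{"dp":[-0.008,0,0],"twist":[0,0,0]},{"dp":[-0.01,0,0],"twist":[0,0,0]},{"dp":[-0.01,0,0],"twist":[0,0,0]},{"dp":[-0.01,0,0],"twist":[0,0,0]}]'

```text
time_s: 20.73
ee_pos: [0.5381, 0.052, 0.0391]
tcp_rot: [-0.0, 0.035, 0.999, -0.0]
force: [-0.4, 0.2, -2.3]
grip_width: 0.0401
gripper_force: 30.0
```

Call:
play_rows --moves '[{"dp":[-0.004,-0.0005,-0.0005],"twist":[0,0,0]},{"dp":[-0.008,-0.0005,-0.0005],"twist":[0,0,0]},{"dp":[-0.012,-0.0005,-0.0005],"twist":[0,0,0]},{"dp":[-0.015,-0.0005,-0.0005],"twist":[0,0,0]},{"dp":[-0.015,-0.0005,-0.0005],"twist":[0,0,0]}]'

```text
time_s: 21.15
ee_pos: [0.554, 0.0504, 0.0398]
tcp_rot: [0.001, 0.035, 0.999, 0.0]
force: [-0.6, 1.0, -1.3]
grip_width: 0.0395
gripper_force: 30.0
```

Call:
play_rows --moves '[{"dp":[-0.0015,0,0],"twist":[0,0,0]},{"dp":[-0.003,0,0],"twist":[0,0,0]},{"dp":[-0.0045,0,0],"twist":[0,0,0]},{"dp":[-0.006,0,0],"twist":[0,0,0]},{"dp":[-0.006,0,0],"twist":[0,0,0]}]'

```text
time_s: 21.57
ee_pos: [0.5593, 0.0501, 0.0397]
tcp_rot: [0.0, 0.035, 0.999, 0.0]
force: [-0.5, -0.3, -2.2]
grip_width: 0.0397
gripper_force: 30.0
```

Call:
play_rows --moves '[{"dp":[-0.001,0,0],"twist":[0,0,0]},{"dp":[-0.002,0,0],"twist":[0,0,0]},{"dp":[-0.003,0,0],"twist":[0,0,0]},{"dp":[-0.003,0,0],"twist":[0,0,0]}]'

```text
time_s: 21.9
ee_pos: [0.5622, 0.0499, 0.0397]
tcp_rot: [0.0, 0.035, 0.999, 0.0]
force: [-0.6, -0.2, -2.2]
grip_width: 0.0397
gripper_force: 30.0
```

Call:
play_rows --moves '[{"dp":[-0.001,0,0],"twist":[0,0,0]},{"dp":[-0.002,0,0],"twist":[0,0,0]},{"dp":[-0.002,0,0],"twist":[0,0,0]}]'

```text
time_s: 22.15
ee_pos: [0.5642, 0.0497, 0.0397]
tcp_rot: [0.0, 0.035, 0.999, 0.0]
force: [-0.6, 0.0, -1.8]
grip_width: 0.0398
gripper_force: 30.0
```

Call:
play_rows --moves '[{"dp":[-0.001,0,0],"twist":[0,0,0]},{"dp":[-0.001,0,0],"twist":[0,0,0]}]'

```text
time_s: 22.32
ee_pos: [0.5651, 0.0497, 0.0397]
tcp_rot: [0.0, 0.035, 0.999, 0.0]
force: [0.4, 0.6, -1.2]
grip_width: 0.0397
gripper_force: 30.0
```

Call:
play_rows --moves '[{"dp":[-0.001,0,0],"twist":[0,0,0]},{"dp":[-0.001,0,0],"twist":[0,0,0]}]'

```text
time_s: 22.48
ee_pos: [0.5655, 0.0496, 0.0395]
tcp_rot: [-0.001, 0.035, 0.999, -0.0]
force: [-2.1, -0.3, -1.1]
grip_width: 0.0399
gripper_force: 30.0
```

Call:
play_rows --moves '[{"dp":[-0.001,0,0],"twist":[0,0,0]},{"dp":[-0.001,0,0],"twist":[0,0,0]}]'

```text
time_s: 22.65
ee_pos: [0.5655, 0.0496, 0.0393]
tcp_rot: [-0.002, 0.035, 0.999, -0.0]
force: [-4.8, 0.9, 0.5]
grip_width: 0.0398
gripper_force: 30.0
```

The second sleeve stops at 0.5655, exactly 20 mm short, so it is the blocked one. It goes to the round tray.

Call:
play_rows --moves '[{"dp":[0.005,0,0],"twist":[0,0,0]},{"dp":[0.015,0,0],"twist":[0,0,0]},{"dp":[0.03,0,0],"twist":[0,0,0]},{"dp":[0.05,0,0],"twist":[0,0,0]},{"dp":[0.065,0,0],"twist":[0,0,0]}]'

```text
time_s: 23.07
ee_pos: [0.5004, 0.054, 0.0397]
tcp_rot: [-0.0, 0.035, 0.999, -0.0]
force: [0.0, 0.0, -2.0]
grip_width: 0.0394
gripper_force: 30.0
```

Call:
play_rows --moves '[{"dp":[0.01,0.01,-0.01],"twist":[0,0,0]},{"dp":[0.02,0.04,-0.02],"twist":[0,0,0]},{"dp":[0.03,0.075,-0.02],"twist":[0,0,0]},{"dp":[0.03,0.105,-0.02],"twist":[0,0,0]},{"dp":[0.03,0.105,-0.02],"twist":[0,0,0]}]'

```text
time_s: 23.48
ee_pos: [0.4801, 0.165, 0.0606]
tcp_rot: [0.002, 0.033, 0.999, 0.001]
force: [0.5, 0.2, -1.7]
grip_width: 0.0401
gripper_force: 30.0
```

Run:
```python
from h import *
o=go([.478,.160,-.0135],86);print(o["ee_pos"],o["force"],o["grip_width"])
```

```text
dp [ 0.002  -0.0053  0.074 ] twist [0.12 0.2  0.2 ] | dp in target frame [ 0.0017 -0.0051  0.0741]
[0.48010032 0.16497712 0.06056516] [ 0.50867247  0.24669975 -1.71498379] 0.04006828162018809
```

Call:
play_rows --moves '[{"dp":[0.002,-0.003,0.015],"twist":[0,0,0]},{"dp":[0.002,-0.003,0.04],"twist":[0,0,0]},{"dp":[0.002,-0.003,0.06],"twist":[0,0,0]},{"dp":[0.002,-0.003,0.071],"twist":[0,0,0]},{"dp":[0.002,-0.003,0.071],"twist":[0,0,0]}]'

```text
time_s: 23.9
ee_pos: [0.4755, 0.1573, -0.0131]
tcp_rot: [-0.002, 0.035, 0.999, -0.001]
force: [-0.4, -0.5, -2.5]
grip_width: 0.0397
gripper_force: 30.0
```

Call:
play_rows --moves '[{"dp":[0,0,0.001],"twist":[0,0,0]},{"dp":[0,0,0.001],"twist":[0,0,0]}]'

```text
time_s: 24.07
ee_pos: [0.4778, 0.158, -0.0117]
tcp_rot: [0.001, 0.035, 0.999, 0.0]
force: [0.5, -0.5, -2.2]
grip_width: 0.0397
gripper_force: 30.0
```

Call:
play_rows --moves '[{"dp":[0,0,0.002],"twist":[0,0,0]},{"dp":[0,0,0.003],"twist":[0,0,0]},{"dp":[0,0,0.003],"twist":[0,0,0]}]'

```text
time_s: 24.32
ee_pos: [0.4777, 0.1581, -0.0148]
tcp_rot: [0.0, 0.035, 0.999, 0.0]
force: [0.5, 0.5, -2.3]
grip_width: 0.0396
gripper_force: 30.0
```

Call:
play_rows --hand 0.5 --moves '[{"dp":[0,0,0],"twist":[0,0,0]},{"dp":[0,0,0],"twist":[0,0,0]},{"dp":[0,0,0],"twist":[0,0,0]},{"dp":[0,0,0],"twist":[0,0,0]},{"dp":[0,0,0],"twist":[0,0,0]}]'

```text
time_s: 24.73
ee_pos: [0.4774, 0.158, -0.0152]
tcp_rot: [0.0, 0.035, 0.999, 0.0]
force: [0.3, -0.9, -0.9]
grip_width: 0.0653
gripper_force: 0.0
```

Call:
play_rows --moves '[{"dp":[0,0,-0.01],"twist":[0,0,0]},{"dp":[0,0,-0.04],"twist":[0,0,0]},{"dp":[0,0,-0.08],"twist":[0,0,0]},{"dp":[0,0,-0.12],"twist":[0,0,0]},{"dp":[0,0,-0.15],"twist":[0,0,0]}]'

```text
time_s: 25.15
ee_pos: [0.4777, 0.1581, 0.1381]
tcp_rot: [0.001, 0.035, 0.999, 0.0]
force: [1.2, 0.6, -0.6]
grip_width: 0.0659
gripper_force: 0.0
```

Call:
play_rows --moves '[{"dp":[0,0,0],"twist":[0,0,0]},{"dp":[0,0,0],"twist":[0,0,0]},{"dp":[0,0,0],"twist":[0,0,0]}]'

```text
time_s: 25.4
ee_pos: [0.4767, 0.1578, 0.1346]
tcp_rot: [-0.0, 0.035, 0.999, -0.0]
force: [0.3, -0.7, -0.0]
grip_width: 0.066
gripper_force: 0.0
```

Run:
```python
from h import *
wrist("w10");p,X,d=wcloud("w10");z=X[...,2]
for c in((.478,.16),(.494,.3435)):
    m=(d>0)&(z>.028)&(z<.06)&(abs(X[...,1]-c[1])<.05)&(abs(X[...,0]-c[0])<.075);print(m.sum(),rect(X[m]),np.percentile(z[m],[50,99]))
o=get_obs();print(o["force"],o["grip_width"],o["time_s"])
```

```text
4846 (array([478.3, 157.6]), array([ 38.3, 110.3]), 85.85) [0.04072238 0.04406325]
3135 (array([494.5, 341.3]), array([ 35. , 109.7]), 88.18) [0.0401807  0.04399551]
[ 0.00425128 -0.21888251  0.16502419] 0.0659810526785393 25.45
```

View pics/w10.png

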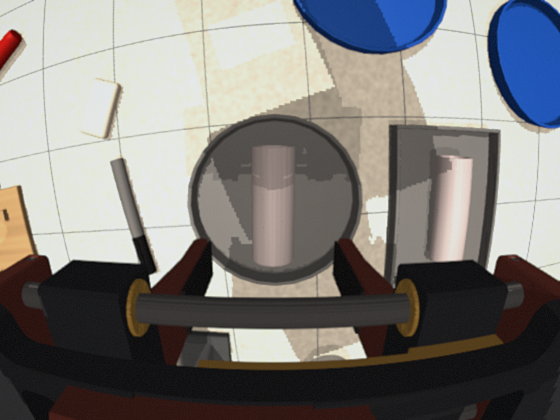

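The picture shows both sleeves flat in their trays: round at (273,205), rectangular at (450,205). The gripper is clear, so I'm handing in.

```bash
python3 -c "
from bench import *
print(sign_off())"
```

```text
the job is handed in; nothing more can be done
None
```

I handed the job in: the slot_1 sleeve slid fully home on the pin and lies flat in the rectangular tray, and the slot_2 sleeve stopped 20 mm short and lies flat in the grey round tray; contact on the pin stayed around 5 N, it took about 25 s, and no verdict was shown.

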